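Slide the red out-marker over the shelf edge

TASK

With the fingertips, push the out-marker board that has the red band along the low sorting shelf, towards the shelf's yellow-striped edge, until just its red band (30 mm) sticks out past that edge, with the board square to the edge. Only slide it, never lift or tip it, and leave the blue-banded board and everything else where it is.

Things in the scene. Friction and masses are not known exactly. Their poses are not given: they have to be found in the camera images.
- shelf: Low fixed sorting shelf, grey steel board on a darker recessed plinth; the board is 320 mm (its x) by 520 mm (its y), 20 mm thick, top face flat and 60 mm above the table. Origin: centre of its underside, on the table. Its +x points to the long edge with the yellow strip (15 mm wide, flush with the top), roughly away from the robot; the top is plain with no rim.
- shelf_edge (a point): Middle of the yellow-striped edge of the shelf, at the level of the top face; x points outwards, square to the edge, y along the edge, z up.
- red_marker: Rigid flat cream board, 160 mm (its x) by 120 mm (its y), 6 mm thick, about 0.15 kg, lying loose on the shelf; a red band 30 mm wide runs right across its leading end (+x end), the end nearer the yellow strip. Origin: centre of its underside, 80 mm from the leading and trailing edges.
- red_marker_front (a point): Middle of the leading edge of the red-banded board, at its underside; the red band reaches 30 mm back from here. Axes as the board's.
- blue_marker: The same kind of board with a blue band, lying beside the red one on the shelf (either side). To be left alone. Origin: centre of its underside.
- paperweight: Brass paperweight, 38 mm across, 42 mm high, standing loose on one end of the shelf (+y end). Leave alone. Origin: centre of its underside.
- stamp: Hand stamp with a black round foot 36 mm across and a wooden ball grip, 57 mm high, standing loose on the other end of the shelf (-y end). Leave alone. Origin: centre of its underside.
- tan_box: Tan document box lying flat on the table to the left, 260 x 200 x 60 mm. Leave alone. Origin: centre of its underside.
- grey_box: Dark grey document box lying flat on the table to the right, 300 x 220 x 80 mm. Leave alone. Origin: centre of its underside.
- pencil_cup: Empty black cup, 76 mm across, 95 mm high, on the table to the left. Leave alone. Origin: centre of its underside.
- glue_jar: Small closed jar, 60 mm across, 75 mm high, on the table to the left. Leave alone. Origin: centre of its underside.
Things that resemble listed ones, but are neither listed nor needed, are in the scene too. What is shaped like the red_marker but purple or turquoise is not meant.

How it is judged:
By the outcome, as a careful person would: the job done as asked, in the order asked, and still so for the second after the job is handed in, with the robot touching nothing.
It also fails if it takes over 37 s, if anything falls off the work surface, if the arm or the gripper's body presses on something with over 40 N, if the wrist force passes 120 N, or if a joint passes its speed limit or range.

ROBOT

A 6-joint arm with a two-finger parallel gripper is mounted at the origin on the work surface. World frame = base frame: x ahead of the robot, y to its left, z up, the work surface at z = 0. Lengths are in mm, angles in rad, forces in N, time in s.
With the tool pointing down it reaches from about 350 to 875 mm from the base axis. Payload 4.2 kg.
Tool frame: the origin (TCP) lies between the finger pads; the fingertips stand 14 mm ahead of it and the grasp point (between the pads) lies 5 mm behind it; z points along the fingers, y is the line along which they close (so a half turn about z gives the same grasp; the last joint's range is limited). The gripper opens to 85 mm and grips with 20 to 120 N. Pads are 22 mm wide; open, the fingers measure 114 mm over their backs; the gripper's body (76 mm by 85 mm) begins 54 mm behind the grasp point. The pads swing forward as they close: fully open they stand 13 mm farther back than shut.
Start: joints at [1.544, 0.385, 0.008, 0, -1.194, -0.259], TCP at [176.171, 599.636, 245.312] pointing down, gripper open.
Joint ranges: [-3.14, 3.14], [-1.21, 2.06], [-1.07, 1.41], [-3.16, 2.05], [-2.99, -0.16], [-3.1, 3.1]. Speed limits (rad/s): [2.79, 2.79, 3.14, 3.14, 3.14, 3.14].

INTERFACE

Orientations are given as a unit quaternion [x, y, z, w].
In Python, from bench import * gives the robot as it stands.
- The arm moves only by the tool carry_out, never from a script. Its argument "motion" is a list of rows, each a list of 7 numbers: the turn, a rotation vector about the tool's x, y, z in rad, then the shift along the tool's x, y, z in mm, then the opening, from -1 (shut) to 1 (fully open), so that 0 is half open. A call has 1 to 5 rows; each row is the pose to reach, as a shift and turn from the pose commanded when the call began, along the tool's axes at that moment; what a row does not reach only later rows make up. A row lasts 1/8 s, in which the tool goes at most 62.5 mm and 10.7 degrees, less where a joint would pass 70% of its speed; a pose out of reach is approached as far as the arm can. A call with a gripper value outside its range is refused whole. The fingers move at their own pace and stop on an object; the grip force is fixed at half the most. Time passes only in rows, so rows that repeat a pose let the fingers close. It gives the time, the measured TCP pose, the force, the opening and the grip force at its end, in the units of the state.
- read_state(): the state, without advancing time (a new reading comes with each control period).
- get_image(name): name is "scene" or "top" or "wrist"; returns a dict with "color" (480x640x3 uint8, blue, green, red), "mtx" (3x3 intrinsics, pixels), "position" and "orientation" of the camera in the world. Camera axes: x right, y down, z forward; pixel columns grow to the right and rows downward; lengths in mm; the calibration is good to about 2 mm. A picture is of the moment at which its call begins. There is no depth.
- job_done(): hands the job in; it is judged then, once.
The state is a dict: "clock": time; "joints": joint angles; "joint_vel": joint speeds; "joint_efforts": joint torques, N m; "position": TCP position; "ee_rot": TCP orientation; "contact_force": force on the tool from outside, world axes, zero at the start; "wrist_torque": the same for the moment, N m; "gripper_width": finger opening in mm; "grasp_force": force on a finger pad.
Only numpy, scipy, OpenCV 4.12 (cv2) and the standard library are available. Lean on these libraries where they do the work, as an engineer would, in place of code of your own. Each camera call takes 0.05 s, during which the arm holds its last target. There are 200 camera calls.

## Working session

There is one attempt and no reset: what is moved stays moved. The work goes in short steps, Python scripts to look and compute and a tool call to move; the robot and the scene stay as the last step left them, time stands still between calls to the robot, and variables do not carry over. Pictures are saved under pics/ and viewed, at most 10 in all, crops included, and the job is handed in when it is done.

Besides the shell and the picture viewer there is one more tool, called after ">>>" by a JSON object that holds its "name" and its "arguments". carry_out: Moves the arm, as the interface text tells. Its arguments: {"type":"object","properties":{"motion":{"type":"array"}},"required":["motion"]}

```bash
mkdir -p pics; ls; python3 - <<'E'
from bench import *
import cv2
s=read_state(); print(s)
for n in ("top","scene"):
    im=get_image(n); cv2.imwrite(f"pics/{n}0.png",im["color"]); print(n,im["mtx"],im["position"],im["orientation"])
E
```

```text
pics
{'clock': 0.0, 'joints': array([ 1.54360237e+00,  3.85571318e-01,  6.60130495e-03, -4.95562636e-04,
       -1.19397281e+00, -2.58601257e-01]), 'joint_vel': array([-0.00176322,  0.00099595, -0.00091308,  0.00050535,  0.00132212,
        0.00170811]), 'joint_efforts': array([-2.47040307e-04, -3.92291844e+01,  1.88406962e+01,  4.18628007e+00,
       -4.55636153e-03, -6.92486452e-06]), 'position': array([176.0248044 , 599.12116385, 244.20353967]), 'ee_rot': array([ 9.89793878e-01, -1.42502188e-01, -1.04857137e-04,  1.09265689e-03]), 'contact_force': array([0.47358248, 0.20547667, 0.40925451]), 'wrist_torque': array([ 0.00148378, -0.0272004 , -0.02738655]), 'grasp_force': 0.0, 'gripper_width': 85.45155845776516}
top [[535.91203277   0.         320.77926605]
 [  0.         535.91203277 237.5633552 ]
 [  0.           0.           1.        ]] [ 195.30321097    3.32508508 1542.74666733] [-0.68071432  0.72558088 -0.0748253   0.06753946]
scene [[608.98477082   0.         315.9884879 ]
 [  0.         608.98477082 226.36740624]
 [  0.           0.           1.        ]] [ 1155.53294421 -1106.26229407   857.12558157] [ 0.83703005  0.23359611 -0.14045056 -0.47443355]
```

View pics/top0.png

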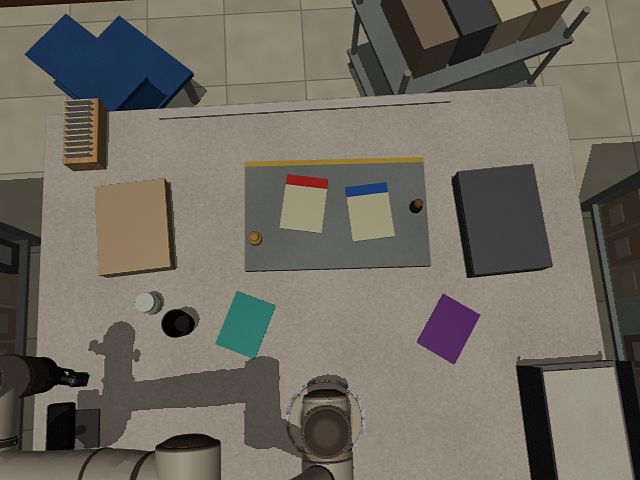

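View pics/scene0.png

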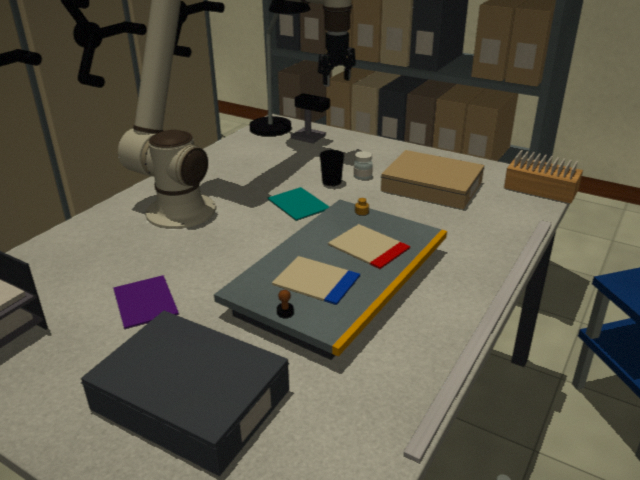

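The top view shows the red-banded board at about (304,204), rotated a few degrees, with the blue-banded board at (370,212). The stamp is at (416,206), the paperweight at (255,238) and the yellow edge on row ~160. Possible confusions with the red board are blue (370,212), turquoise (245,325) and purple (448,328). The one described is the cream board with the red band, at (304,204). In the scene view it is at (370,245).

```bash
cat > h.py <<'E'
from bench import *
import cv2, numpy as np
from scipy.spatial.transform import Rotation as R
def rays(im,px):
    px=np.asarray(px,float).reshape(-1,2); d=np.c_[px,np.ones(len(px))]@np.linalg.inv(im["mtx"]).T
    return np.array(im["position"]),R.from_quat(im["orientation"]).apply(d)
def plane(im,px,z):
    o,d=rays(im,px); return o+d*((z-o[2])/d[:,2])[:,None]
def tri(i1,p1,i2,p2):
    o1,d1=rays(i1,p1);o2,d2=rays(i2,p2); out=[]
    for a,b in zip(d1,d2):
        t=np.linalg.lstsq(np.c_[a,-b],o2-o1,rcond=None)[0]; q1=o1+a*t[0];q2=o2+b*t[1]
        out.append(np.r_[(q1+q2)/2,np.linalg.norm(q1-q2)])
    return np.array(out)
def proj(im,P):
    c=R.from_quat(im["orientation"]).inv().apply(np.atleast_2d(P)-im["position"])@im["mtx"].T
    return c[:,:2]/c[:,2:]
def mask(im,col,roi=None):
    h=cv2.cvtColor(im["color"],cv2.COLOR_BGR2HSV).astype(int); H,S,V=h[...,0],h[...,1],h[...,2]
    m={"red":((H<6)|(H>172))&(S>150)&(V>60),"blue":(H>105)&(H<122)&(S>140)&(V>60),
       "yellow":(H>15)&(H<27)&(S>170)&(V>90),"cream":(H>15)&(H<35)&(S>25)&(S<110)&(V>150)}[col].astype(np.uint8)
    if roi is not None:
        k=np.zeros_like(m); x0,x1,y0,y1=roi; k[y0:y1,x0:x1]=1; m&=k
    n,l,st,_=cv2.connectedComponentsWithStats(m)
    return (l==1+np.argmax(st[1:,4])).astype(np.uint8)
def quad(m):
    c=max(cv2.findContours(m,cv2.RETR_EXTERNAL,cv2.CHAIN_APPROX_NONE)[0],key=cv2.contourArea)
    return cv2.approxPolyN(cv2.convexHull(c),4).reshape(-1,2).astype(float)
E
python3 - <<'E'
from h import *
t=get_image("top");s=get_image("scene")
np.set_printoptions(precision=1,suppress=True)
for c in ("red","blue","yellow"):
    q1=quad(mask(t,c));q2=quad(mask(s,c)); print(c,q1.tolist(),q2.tolist())
    z=60 if c=="yellow" else 66
    P=plane(t,q1,z); print(P)
    if c!="yellow":
        # match by scene plane nearest
        S=plane(s,q2,z); idx=[np.argmin(np.linalg.norm(S-p,axis=1)) for p in P]; print(S[idx]); print(tri(t,q1,s,q2[idx]))
    else: print(plane(s,q2,60))
cr=t["color"][140:290,230:440]; a=cv2.resize(cr,None,fx=3.5,fy=3.5,interpolation=cv2.INTER_CUBIC)
cv2.imwrite("pics/crop1.png",a)
E
```

```text
red [[327.0, 179.0], [327.0, 188.0], [285.0, 184.0], [287.0, 174.0]] [[411.0, 246.0], [379.0, 269.0], [369.0, 263.0], [400.0, 241.0]]
[[667.1 -50.6  66. ]
 [640.2 -48.9  66. ]
 [659.7  70.7  66. ]
 [689.4  63.4  66. ]]
[[670.5 -66.1  66. ]
 [639.9 -56.   66. ]
 [661.   67.1  66. ]
 [693.3  59.8  66. ]]
[[667.3 -52.5  57.6   5.8]
 [639.3 -50.1  62.9   4.3]
 [660.   70.5  64.    0.9]
 [691.   63.9  62.8   1.3]]
blue [[232.0, 102.0], [85.0, 112.0], [25.0, 54.0], [87.0, -8.0]] [[639.0, 315.0], [595.0, 277.0], [597.0, 276.0], [639.0, 268.0]]
[[ 922.6  214.6   66. ]
 [ 917.8  647.9   66. ]
 [1117.4  832.8   66. ]
 [1317.4  651.2   66. ]]
[[1094.6  147.9   66. ]
 [1172.6  234.4   66. ]
 [1172.6  234.4   66. ]
 [1172.6  234.4   66. ]]
[[1038.6  253.5  -40.5  120.7]
 [1148.1  836.6 -317.5   80.8]
 [1243.2  968.6 -291.   180.1]
 [1258.7  616.5  -47.8  252.6]]
yellow [[422.0, 161.0], [245.0, 166.0], [245.0, 162.0], [422.0, 157.0]] [[447.0, 232.0], [334.0, 357.0], [332.0, 345.0], [442.0, 229.0]]
[[ 706.2 -330.6   60. ]
 [ 723.3  184.    60. ]
 [ 735.5  183.6   60. ]
 [ 718.4 -331.8   60. ]]
[[ 740.7  174.3   60. ]
 [ 724.1 -361.5   60. ]
 [ 704.  -334.6   60. ]
 [ 724.5  181.8   60. ]]
```

View pics/crop1.png

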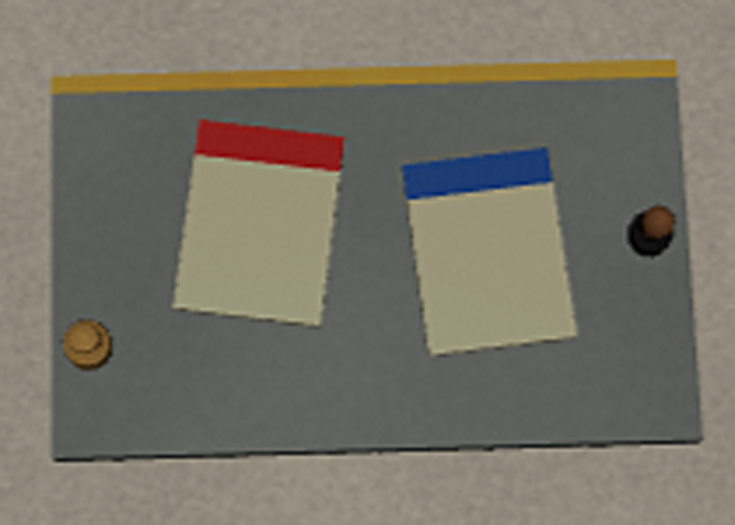

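The crop confirms the choice: a cream board with a red band at crop (270,145), yawed about -9° relative to the yellow edge. The blue board lies to its right, and the space behind the red board is free. Plan: put both open fingertips behind the trailing edge, with the tool squared to the shelf edge, and push. The two contacts will square the board.

```bash
cat >> h.py <<'E'
def togo(pos,yaw):
    "tool-frame shift and turn to world pos with tool pointing down, tool x at world yaw"
    s=read_state(); r=R.from_quat(s["ee_rot"]); d=r.inv().apply(np.array(pos)-s["position"])
    g=R.from_euler("z",yaw)*R.from_quat([1,0,0,0]); return np.r_[(r.inv()*g).as_rotvec(),d]
def edgeline(im,z=60):
    m=mask(im,"yellow"); c=quad(m); P=plane(im,c,z); o=P[np.argsort(P[:,1])]
    lo=max(o[:2],key=lambda p:p[0]); hi=max(o[2:],key=lambda p:p[0]); return lo,hi
E
python3 - <<'E'
from h import *
np.set_printoptions(precision=3,suppress=True)
t=get_image("top"); s=get_image("scene")
m=mask(t,"red",(270,335,165,240))|mask(t,"cream",(270,340,165,245))
m=cv2.morphologyEx(m,cv2.MORPH_CLOSE,np.ones((3,3)))
q=quad(m); P=plane(t,q,66); print(q.tolist()); print(P, np.linalg.norm(P-np.roll(P,1,0),axis=1))
m=mask(s,"red")|mask(s,"cream",(320,415,220,275)); m=cv2.morphologyEx(m,cv2.MORPH_CLOSE,np.ones((3,3)))
q2=quad(m); S=plane(s,q2,66); i=[np.argmin(np.linalg.norm(S-p,axis=1)) for p in P]; print(S[i]); print(tri(t,q,s,q2[i]))
lo,hi=edgeline(t); print(lo,hi,np.linalg.norm(hi-lo)); d=hi-lo; yaw=-np.arctan2(d[0],d[1]); print("yaw",yaw)
print(togo([484,37,220],yaw))
E
```

```text
[[328.0, 179.0], [320.0, 232.0], [280.0, 227.0], [287.0, 174.0]]
[[666.923 -53.513  66.   ]
 [512.711 -20.582  66.   ]
 [534.27   91.201  66.   ]
 [689.367  63.417  66.   ]] [119.064 157.689 113.843 157.566]
[[670.715 -61.361  66.   ]
 [514.05  -24.412  66.   ]
 [536.248  88.813  66.   ]
 [693.287  59.801  66.   ]]
[[667.998 -54.054  60.883   1.274]
 [512.685 -20.965  63.831   1.189]
 [534.783  91.378  64.229   0.25 ]
 [691.015  63.887  62.814   1.291]]
[ 718.43  -331.804   60.   ] [735.485 183.58   60.   ] 515.666056839284
yaw -0.033080788753599766
[  0.001  -0.     -0.253 453.96  452.805  25.316]
```

>>> {"name": "carry_out", "arguments": {"motion": [[0,0,0,42,42,0,0.5],[0,0,0,84,84,0,0.5],[0,0,0,126,126,0,0.5],[0,0,0,168,168,0,0.5],[0,0,0,210,210,0,0.5]]}}

```text
clock: 0.92
position: [319.0, 337.2, 245.6]
ee_rot: [0.99, -0.142, 0.0, -0.0]
contact_force: [1.1, 0.7, -0.1]
gripper_width: 63.7
grasp_force: 0.0
```

>>> {"name": "carry_out", "arguments": {"motion": [[0,0,0,40,40,0,0.5],[0,0,-0.06,80,80,0,0.5],[0,0,-0.12,120,120,0,0.5],[0,0,-0.18,160,160,0,0.5],[0,0,-0.25,200,200,0,0.5]]}}

```text
clock: 1.55
position: [454.6, 89.0, 245.7]
ee_rot: [1.0, -0.017, 0.0, -0.0]
contact_force: [1.4, 1.1, -0.0]
gripper_width: 64.3
grasp_force: 0.0
```

```bash
python3 - <<'E'
from h import *
np.set_printoptions(precision=3,suppress=True)
print(read_state()); print(togo([484,37,180],-0.033))
E
```

```text
{'clock': 1.55, 'joints': array([ 0.546,  0.105, -0.37 ,  0.   , -1.094,  0.992]), 'joint_vel': array([-1.053,  0.208,  0.236,  0.003, -0.024,  1.6  ]), 'joint_efforts': array([  3.542, -25.823,  16.87 ,   3.868,  -0.111,  -1.074]), 'position': array([454.606,  89.002, 245.705]), 'ee_rot': array([ 1.   , -0.017,  0.   , -0.   ]), 'contact_force': array([ 1.389,  1.082, -0.001]), 'wrist_torque': array([ 0.08 , -0.018,  0.015]), 'grasp_force': 0.0, 'gripper_width': 64.26951022731681}
[-0.001 -0.001 -0.    31.04  51.033 65.707]
```

>>> {"name": "carry_out", "arguments": {"motion": [[0,0,0,15,25,20,0.5],[0,0,0,30,52,40,0.5],[0,0,0,30,52,65,0.5],[0,0,0,30,52,65,0.5]]}}

```text
clock: 2.05
position: [480.9, 36.8, 178.8]
ee_rot: [1.0, -0.018, -0.002, 0.001]
contact_force: [-0.5, 0.3, -0.0]
gripper_width: 63.7
grasp_force: 0.0
```

```bash
python3 - <<'E'
from h import *
np.set_printoptions(precision=3,suppress=True)
s=read_state(); print(s["position"],s["gripper_width"],s["contact_force"])
w=get_image("wrist"); cv2.imwrite("pics/w1.png",w["color"]); print(w["position"],R.from_quat(w["orientation"]).as_matrix())
print(proj(w,[[512.7,-20.6,66],[534.3,91.2,66],[484,37,60]]))
E
```

```text
[480.924  36.805 178.771] 63.73470814936592 [-0.509  0.333 -0.021]
[549.944  33.775 307.403] [[-0.037 -0.962 -0.272]
 [-0.999  0.035  0.01 ]
 [ 0.     0.272 -0.962]]
[[401.102 188.192]
 [244.172 163.6  ]
 [323.144 227.135]]
```

View pics/w1.png

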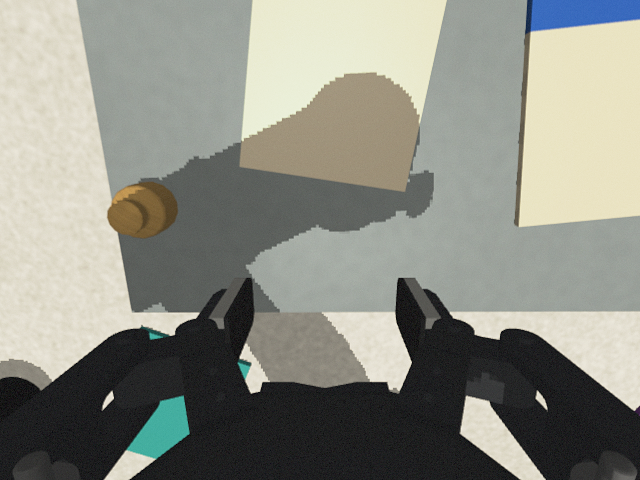

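The wrist view shows the trailing edge corners at (240,167) and (405,191), about 3 mm from the top-view fix. The fingers straddle the edge centre, with clear shelf below and behind it. Next I feel down for the shelf.

>>> {"name": "carry_out", "arguments": {"motion": [[0,0,0,2,0,45,0.5],[0,0,0,2,0,85,0.5],[0,0,0,2,0,90,0.5],[0,0,0,2,0,95,0.5],[0,0,0,2,0,95,0.5]]}}

```text
clock: 2.72
position: [485.1, 38.1, 86.7]
ee_rot: [1.0, -0.018, 0.001, -0.0]
contact_force: [0.2, 0.2, 0.4]
gripper_width: 64.4
grasp_force: 0.0
```

>>> {"name": "carry_out", "arguments": {"motion": [[0,0,0,0,0,2,0.5],[0,0,0,0,0,4,0.5],[0,0,0,0,0,4,0.5]]}}

```text
clock: 3.1
position: [484.0, 37.5, 81.4]
ee_rot: [1.0, -0.018, 0.0, -0.0]
contact_force: [-0.2, 0.0, 0.1]
gripper_width: 64.2
grasp_force: 0.0
```

>>> {"name": "carry_out", "arguments": {"motion": [[0,0,0,0,0,2,0.5],[0,0,0,0,0,4,0.5],[0,0,0,0,0,4,0.5]]}}

```text
clock: 3.48
position: [483.9, 37.5, 77.1]
ee_rot: [1.0, -0.018, -0.0, 0.0]
contact_force: [1.4, 0.7, -1.2]
gripper_width: 64.3
grasp_force: 0.0
```

>>> {"name": "carry_out", "arguments": {"motion": [[0,0,0,0,0,1,0.5],[0,0,0,0,0,2,0.5],[0,0,0,0,0,2,0.5]]}}

```text
clock: 3.85
position: [484.0, 37.5, 75.2]
ee_rot: [1.0, -0.018, -0.0, 0.0]
contact_force: [0.6, 0.5, -0.5]
gripper_width: 63.8
grasp_force: 0.0
```

>>> {"name": "carry_out", "arguments": {"motion": [[0,0,0,0,0,1,0.5],[0,0,0,0,0,2,0.5],[0,0,0,0,0,2,0.5]]}}

```text
clock: 4.22
position: [484.0, 37.5, 73.2]
ee_rot: [1.0, -0.018, -0.0, 0.0]
contact_force: [0.1, -0.5, 0.2]
gripper_width: 64.0
grasp_force: 0.0
```

>>> {"name": "carry_out", "arguments": {"motion": [[0,0,0,0,0,1,0.5],[0,0,0,0,0,2,0.5],[0,0,0,0,0,2,0.5]]}}

```text
clock: 4.6
position: [484.0, 37.5, 71.2]
ee_rot: [1.0, -0.018, -0.0, 0.0]
contact_force: [-0.3, 0.3, -0.4]
gripper_width: 63.9
grasp_force: 0.0
```

>>> {"name": "carry_out", "arguments": {"motion": [[0,0,0,0,0,1,0.5],[0,0,0,0,0,1,0.5]]}}

```text
clock: 4.85
position: [484.0, 37.5, 70.3]
ee_rot: [1.0, -0.018, -0.0, 0.0]
contact_force: [0.2, -0.1, -0.5]
gripper_width: 63.9
grasp_force: 0.0
```

>>> {"name": "carry_out", "arguments": {"motion": [[0,0,0,0,0,1,0.5],[0,0,0,0,0,1,0.5]]}}

```text
clock: 5.1
position: [484.0, 37.5, 69.3]
ee_rot: [1.0, -0.018, -0.0, 0.0]
contact_force: [0.3, -0.6, 0.4]
gripper_width: 64.0
grasp_force: 0.0
```

>>> {"name": "carry_out", "arguments": {"motion": [[0,0,0,0,0,1,0.5],[0,0,0,0,0,1,0.5]]}}

```text
clock: 5.35
position: [484.0, 37.5, 68.2]
ee_rot: [1.0, -0.018, -0.0, 0.0]
contact_force: [0.8, -0.8, 0.3]
gripper_width: 64.1
grasp_force: 0.0
```

>>> {"name": "carry_out", "arguments": {"motion": [[0,0,0,0,0,1,0.5],[0,0,0,0,0,1,0.5]]}}

```text
clock: 5.6
position: [484.1, 37.6, 68.0]
ee_rot: [1.0, -0.018, 0.0, 0.0]
contact_force: [-2.6, 0.5, 4.8]
gripper_width: 64.1
grasp_force: 2.7
```

>>> {"name": "carry_out", "arguments": {"motion": [[0,0,0,0,0,1,0.5],[0,0,0,0,0,1,0.5]]}}

```text
clock: 5.85
position: [484.1, 37.6, 67.9]
ee_rot: [1.0, -0.018, 0.0, 0.0]
contact_force: [-3.4, 0.0, 12.4]
gripper_width: 64.3
grasp_force: 6.4
```

Shelf contact is felt at TCP z≈68. I raise the tips 2.3 mm above the shelf, which is within the board's 6 mm thickness, and start pushing slowly.

>>> {"name": "carry_out", "arguments": {"motion": [[0,0,0,0,0,-4,0.5],[0,0,0,5,0,-4,0.5],[0,0,0,11,0,-4,0.5],[0,0,0,17,0,-4,0.5],[0,0,0,22,0,-4,0.5]]}}

```text
clock: 6.48
position: [506.1, 36.6, 69.9]
ee_rot: [1.0, -0.018, -0.001, 0.0]
contact_force: [-1.5, -0.8, 0.5]
gripper_width: 64.2
grasp_force: 0.6
```

>>> {"name": "carry_out", "arguments": {"motion": [[0,0,0,5,0,0,0.5],[0,0,0,10,0,0,0.5],[0,0,0,15,0,0,0.5],[0,0,0,20,0,0,0.5],[0,0,0,25,0,0,0.5]]}}

```text
clock: 7.1
position: [531.4, 35.9, 70.3]
ee_rot: [1.0, -0.018, -0.0, 0.0]
contact_force: [-0.9, 0.6, 0.6]
gripper_width: 64.2
grasp_force: 0.4
```

```bash
python3 - <<'E'
from h import *
s=read_state(); print(s["position"],s["contact_force"])
w=get_image("wrist"); cv2.imwrite("pics/w2.png",w["color"])
E
```

```text
[531.3813127   35.88133265  70.28934374] [-0.85700764  0.55538727  0.64579258]
```

View pics/w2.png

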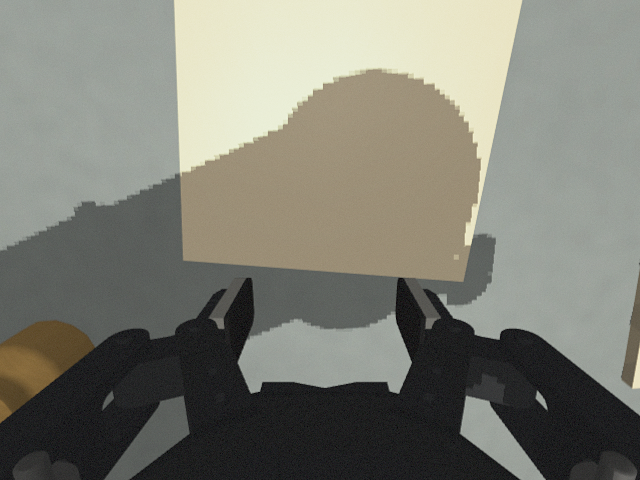

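The wrist view shows the right finger on the trailing edge ((183,262) to (463,282)). The board is turning toward square and its tilt has dropped to about 4°. I keep pushing.

>>> {"name": "carry_out", "arguments": {"motion": [[0,0,0,5,0,0,0.5],[0,0,0,10,0,0,0.5],[0,0,0,15,0,0,0.5],[0,0,0,20,0,0,0.5],[0,0,0,25,0,0,0.5]]}}

```text
clock: 7.78
position: [556.4, 35.0, 70.3]
ee_rot: [1.0, -0.018, -0.0, 0.0]
contact_force: [-1.2, 0.4, 0.7]
gripper_width: 64.1
grasp_force: 0.5
```

>>> {"name": "carry_out", "arguments": {"motion": [[0,0,0,4,0,0,0.5],[0,0,0,8,0,0,0.5],[0,0,0,12,0,0,0.5],[0,0,0,15,0,0,0.5],[0,0,0,15,0,0,0.5]]}}

```text
clock: 8.4
position: [571.6, 34.5, 70.4]
ee_rot: [1.0, -0.018, 0.001, -0.0]
contact_force: [-0.1, 0.2, -0.0]
gripper_width: 63.9
grasp_force: 0.0
```

```bash
cat >> h.py <<'E'
def subline(im,a,b,kind,span=8):
    "subpixel edge points along segment a-b: strongest step of the channel image along the normal; returns fit (point, dir)"
    g=cv2.GaussianBlur(im["color"].astype(np.float32),(0,0),0.8)
    a,b=np.array(a,float),np.array(b,float); d=(b-a)/np.linalg.norm(b-a); n=np.array([-d[1],d[0]])
    ss=np.arange(-span,span+.01,.25); pts=[]
    for k in np.linspace(.08,.92,60):
        p=a+k*(b-a); xy=(p+ss[:,None]*n).astype(np.float32)
        v=cv2.remap(g,xy[None,:,0],xy[None,:,1],cv2.INTER_LINEAR)[0]
        v=v@np.array({"red":[-.5,-.5,1],"yellow":[-1,.5,.5],"cream":[1,1,1]}[kind])
        e=abs(np.gradient(v)); j=np.argmax(e)
        if 2<j<len(ss)-3: w=e[max(0,j-4):j+5]; pts.append(p+n*np.sum(ss[max(0,j-4):j+5]*w)/w.sum())
    L=cv2.fitLine(np.array(pts,np.float32),cv2.DIST_HUBER,0,.01,.01).ravel(); return L[2:],L[:2],len(pts)
def status(im):
    "overhang of the red front over the shelf edge, board angle"
    r=quad(mask(im,"red")); P=plane(im,r,66); f=r[np.argsort(-P[:,0])[:2]]
    p,d,n=subline(im,f[0],f[1],"red",4); F=plane(im,[p-20*d,p+20*d],66)
    y=quad(mask(im,"yellow")); Y=plane(im,y,60); o=np.argsort(Y[:,1]); lo=max(o[:2],key=lambda i:Y[i,0]); hi=max(o[2:],key=lambda i:Y[i,0])
    pe,de,ne=subline(im,y[lo],y[hi],"yellow",3); E=plane(im,[pe-80*de,pe+80*de],60)
    u=lambda Q:(lambda v:v*np.sign(v[1])/np.linalg.norm(v))((Q[1]-Q[0])[:2])
    e=u(E); out=np.array([e[1],-e[0]]); m=F.mean(0)[:2]
    print("overhang",(m-E[0,:2])@out,"front",m,"edge yaw",-np.arctan2(e[0],e[1]),"board yaw",-np.arctan2(u(F)[0],u(F)[1]),n,ne)
E
python3 - <<'E'
from h import *
s=read_state(); print(s["position"],s["contact_force"])
t=get_image("top"); w=get_image("wrist"); cv2.imwrite("pics/w3.png",w["color"]); cv2.imwrite("pics/t3.png",t["color"])
status(t); print(quad(mask(t,"red")),quad(mask(t,"yellow")))
E
```

```text
[571.64477677  34.536114    70.3716885 ] [-0.14301308  0.17231613 -0.00213236]
overhang 11.39981314908808 front [744.34319346  40.87463606] edge yaw -0.03391999182886972 board yaw -0.053706162733369055 60 60
[[320. 164.]
 [279. 165.]
 [279. 156.]
 [318. 155.]] [[422. 161.]
 [320. 164.]
 [320. 160.]
 [422. 157.]]
```

View pics/w3.png

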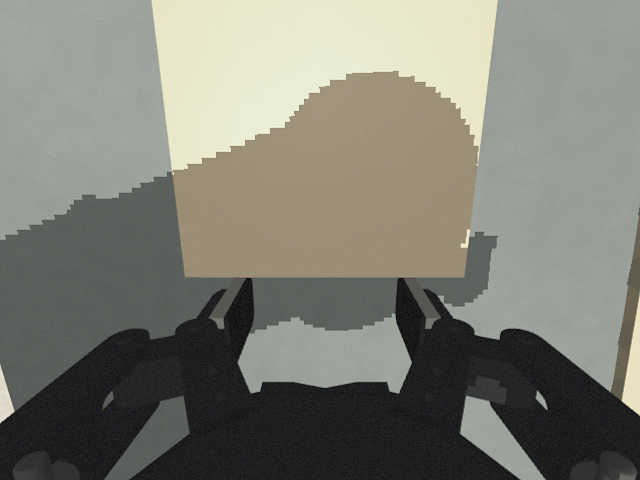

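The trailing edge now reads level on both fingers, (185,277) to (465,277), so the board is square to the tool. The overhang is about 11 mm and 18.6 mm remain. I push 15 mm and then check from near.

>>> {"name": "carry_out", "arguments": {"motion": [[0,0,0,4,0,0,0.5],[0,0,0,8,0,0,0.5],[0,0,0,12,0,0,0.5],[0,0,0,15,0,0,0.5],[0,0,0,15,0,0,0.5]]}}

```text
clock: 9.12
position: [586.6, 33.9, 70.3]
ee_rot: [1.0, -0.018, 0.0, -0.0]
contact_force: [0.3, 0.2, -0.7]
gripper_width: 64.2
grasp_force: 0.0
```

```bash
python3 - <<'E'
from h import *
s=read_state(); print(s["position"],s["contact_force"])
for i in range(3): t=get_image("top"); status(t)
cr=t["color"][140:200,250:350]; cv2.imwrite("pics/t4.png",cv2.resize(cr,None,fx=6,fy=6,interpolation=cv2.INTER_CUBIC))
E
```

```text
[586.60747745  33.94671157  70.30089975] [ 0.32117196  0.24335263 -0.69660891]
overhang 26.747939656079613 front [758.96115024  26.96834733] edge yaw -0.032455683696791957 board yaw -0.044935558498849365 60 60
overhang 26.438749869304562 front [758.64998973  23.26950714] edge yaw -0.03340098292835202 board yaw -0.0542545630335829 60 60
overhang 26.473408030670573 front [758.76319666  26.49890004] edge yaw -0.03300073117435745 board yaw -0.05594855282867501 60 60
```

>>> {"name": "carry_out", "arguments": {"motion": [[0,0,0,-5,0,0,0.5],[0,0,0,-10,0,0,0.5],[0,0,0,-10,0,-60,0.5],[0,0,0,-5,0,-120,0.5],[0,0,0,30,0,-150,0.5]]}}

```text
clock: 9.9
position: [616.1, 33.2, 225.3]
ee_rot: [1.0, -0.017, 0.003, -0.001]
contact_force: [0.1, 0.4, -0.1]
gripper_width: 63.8
grasp_force: 0.0
```

>>> {"name": "carry_out", "arguments": {"motion": [[0,0,0,20,0,-10,0.5],[0,0,0,50,0,-10,0.5],[0,0,0,50,0,-10,0.5],[0,0,0,50,0,-10,0.5]]}}

```text
clock: 10.4
position: [665.1, 31.0, 229.8]
ee_rot: [1.0, -0.018, -0.001, 0.0]
contact_force: [0.2, -1.2, 0.7]
gripper_width: 64.1
grasp_force: 0.0
```

```bash
python3 - <<'E'
from h import *
s=read_state(); print(s["position"],s["ee_rot"])
w=get_image("wrist"); cv2.imwrite("pics/w4.png",w["color"]); print(w["position"])
t=get_image("top"); status(t)
try: status(w)
except Exception as e: print(e)
print(quad(mask(w,"red")).tolist(),quad(mask(w,"yellow")).tolist())
E
```

```text
[665.14852325  31.0412413  229.76252857] [ 9.99839172e-01 -1.79198894e-02 -7.08164077e-04  7.91118459e-05]
[733.81044397  27.89759803 358.63521349]
overhang 1.2976619675418393 front [733.55261732  32.9803055 ] edge yaw -0.03199809940764882 board yaw 0.07747678890358808 60 60
overhang 26.049308781324513 front [757.9430617   28.99447346] edge yaw -0.031861446984880956 board yaw -0.03692775109766578 60 60
[[396.0, 109.0], [394.0, 145.0], [254.0, 145.0], [252.0, 109.0]] [[228.0, 142.0], [221.0, 147.0], [193.0, 151.0], [186.0, 142.0]]
```

View pics/w4.png

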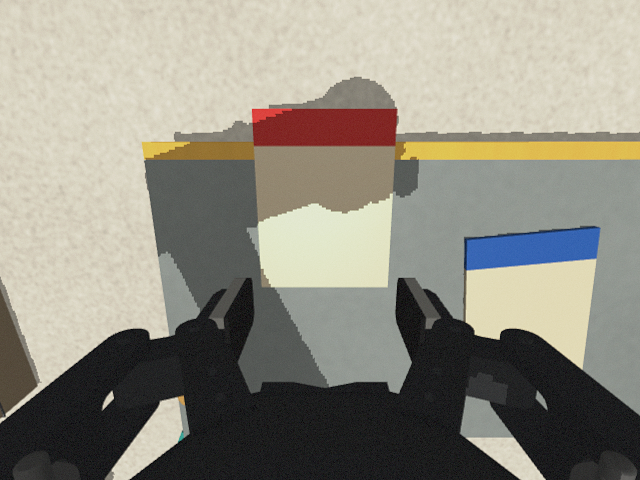

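The wrist view shows the red front at row ~109, the band end at row ~145 and the yellow outer edge at row ~142. So slightly less than the whole band sticks out, and the blue board is untouched. I'll measure it with long edge fits.

```bash
cat >> h.py <<'E'
def near(im,f,b,e):
    "front, band back, edge segments (pixel pairs) in a wrist image"
    G=[]
    for (a,c),k,z in ((f,"red",66),(b,"red",66),(e,"yellow",60)):
        p,d,n=subline(im,a,c,k,4); L=np.linalg.norm(np.subtract(a,c))/2; Q=plane(im,[p-L*d,p+L*d],z)[:,:2]; Q=Q[np.argsort(Q[:,1])]; v=(Q[1]-Q[0])/np.linalg.norm(Q[1]-Q[0]); G.append((Q.mean(0),v))
    v=G[2][1]; o=np.array([v[1],-v[0]])
    print("front over",(G[0][0]-G[2][0])@o,"band back over",(G[1][0]-G[2][0])@o,"yaw f,b,e",[round(float(-np.arctan2(g[1][0],g[1][1])),4) for g in G],"front mid",G[0][0])
E
python3 - <<'E'
from h import *
for i in range(2):
    w=get_image("wrist")
    near(w,((254,109),(395,109)),((256,145.5),(393,145.5)),((420,142),(638,142)))
    near(w,((254,109),(395,109)),((256,145.5),(393,145.5)),((148,142),(245,142)))
E
```

```text
front over 26.214676489525814 band back over -3.582184838657819 yaw f,b,e [-0.0348, -0.0353, -0.0356] front mid [757.87448139  21.70303917]
front over 26.697886835173797 band back over -3.111448520971028 yaw f,b,e [-0.0348, -0.0353, -0.0378] front mid [757.87448139  21.70303917]
front over 26.47084143126125 band back over -3.2952657147458946 yaw f,b,e [-0.0375, -0.0361, -0.0345] front mid [757.90885947  20.23839609]
front over 26.504105110303005 band back over -3.25136975873668 yaw f,b,e [-0.0375, -0.0361, -0.0363] front mid [757.90885947  20.23839609]
```

The overhang is 26.4 mm in both views and square within 0.2°, so 3.5 mm remain. I go back down the same way and nudge.

>>> {"name": "carry_out", "arguments": {"motion": [[0,0,0,-45,0,0,0.5],[0,0,0,-90,0,20,0.5],[0,0,0,-90,0,75,0.5],[0,0,0,-90,0,130,0.5],[0,0,0,-90,0,150,0.5]]}}

```text
clock: 11.22
position: [573.5, 33.8, 77.4]
ee_rot: [1.0, -0.018, -0.003, 0.001]
contact_force: [0.5, -0.2, 0.6]
gripper_width: 64.5
grasp_force: 0.0
```

>>> {"name": "carry_out", "arguments": {"motion": [[0,0,0,0,0,6,0.5],[0,0,0,0,0,10,0.5],[0,0,0,0,0,10,0.5],[0,0,0,4,0,10,0.5],[0,0,0,8,0,10,0.5]]}}

```text
clock: 11.85
position: [584.7, 34.1, 71.1]
ee_rot: [1.0, -0.018, 0.001, -0.0]
contact_force: [0.5, -0.3, 0.7]
gripper_width: 64.2
grasp_force: 0.0
```

>>> {"name": "carry_out", "arguments": {"motion": [[0,0,0,2,0,0,0.5],[0,0,0,3.5,0,0,0.5],[0,0,0,5,0,0,0.5],[0,0,0,5.5,0,0,0.5],[0,0,0,5.5,0,0,0.5]]}}

```text
clock: 12.48
position: [589.4, 33.7, 70.2]
ee_rot: [1.0, -0.018, -0.0, 0.0]
contact_force: [-0.7, 0.1, 1.0]
gripper_width: 64.0
grasp_force: 0.7
```

>>> {"name": "carry_out", "arguments": {"motion": [[0,0,0,-5,0,0,0.5],[0,0,0,-10,0,0,0.5],[0,0,0,-10,0,-60,0.5],[0,0,0,-5,0,-120,0.5],[0,0,0,30,0,-150,0.5]]}}

```text
clock: 13.1
position: [619.9, 33.1, 225.4]
ee_rot: [1.0, -0.017, 0.003, -0.001]
contact_force: [1.1, 0.7, 0.0]
gripper_width: 63.8
grasp_force: 0.0
```

>>> {"name": "carry_out", "arguments": {"motion": [[0,0,0,20,0,-10,0.5],[0,0,0,46,0,-10,0.5],[0,0,0,46,0,-10,0.5],[0,0,0,46,0,-10,0.5]]}}

```text
clock: 13.6
position: [664.7, 31.1, 229.8]
ee_rot: [1.0, -0.018, -0.001, 0.0]
contact_force: [-0.3, -0.1, 0.3]
gripper_width: 64.0
grasp_force: 0.0
```

```bash
python3 - <<'E'
from h import *
for i in range(3):
    w=get_image("wrist")
    if i==0:
        q=quad(mask(w,"red")); print(q.tolist()); q=q[np.argsort(q[:,1])]; a,b=q[:2].mean(0)[1],q[2:].mean(0)[1]; print(a,b)
        print(proj(w,[[730,180,60],[720,-200,60]]))
    near(w,((256,a),(393,a)),((258,b+.5),(391,b+.5)),((420,142),(638,142)))
    near(w,((256,a),(393,a)),((258,b+.5),(391,b+.5)),((148,142),(245,142)))
t=get_image("top"); cv2.imwrite("pics/w5.png",w["color"])
print(read_state()["position"],read_state()["clock"])
E
```

```text
[[397.0, 105.0], [395.0, 141.0], [253.0, 141.0], [252.0, 105.0]]
105.0 141.0
[[149.96975088 149.12195002]
 [588.71291299 144.99517966]]
front over 28.591244778921183 band back over -1.12440569626558 yaw f,b,e [-0.0416, -0.0354, -0.0366] front mid [760.70037171  27.16044693]
front over 29.037792782508234 band back over -0.677848395645099 yaw f,b,e [-0.0416, -0.0354, -0.037] front mid [760.70037171  27.16044693]
front over 28.868223191036453 band back over -0.9561066258820706 yaw f,b,e [-0.0422, -0.0352, -0.0355] front mid [761.01270828  33.92910236]
front over 28.843828377565544 band back over -0.9905417017892387 yaw f,b,e [-0.0422, -0.0352, -0.0339] front mid [761.01270828  33.92910236]
front over 28.473700748223056 band back over -1.1278320018960635 yaw f,b,e [-0.036, -0.0348, -0.0369] front mid [760.68242076  27.25864223]
front over 29.527573433436523 band back over -0.073970443661691 yaw f,b,e [-0.036, -0.0348, -0.037] front mid [760.68242076  27.25864223]
[664.85760958  31.15991061 230.58503408] 13.8
```

View pics/w5.png

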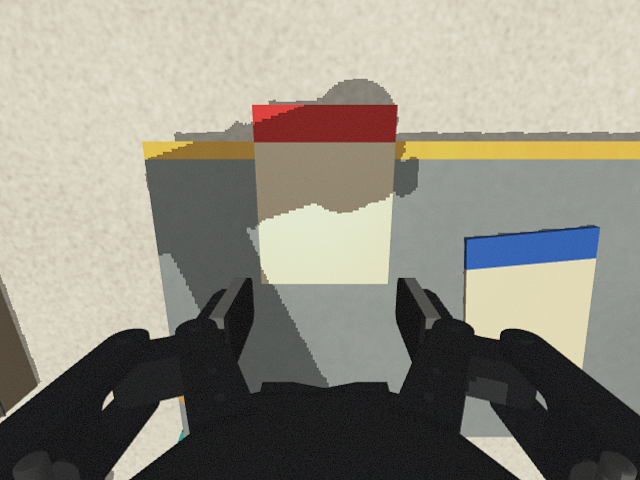

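The overhang is now 28.9 mm (front at row 105, band end at row 141.5 against edge row 142), still square, so 1.1 mm remain. One last small nudge.

>>> {"name": "carry_out", "arguments": {"motion": [[0,0,0,-43,0,0,0.5],[0,0,0,-86,0,20,0.5],[0,0,0,-86,0,75,0.5],[0,0,0,-86,0,130,0.5],[0,0,0,-86,0,150,0.5]]}}

```text
clock: 14.42
position: [577.0, 33.7, 77.4]
ee_rot: [1.0, -0.018, -0.003, 0.001]
contact_force: [1.0, 0.2, 0.6]
gripper_width: 63.9
grasp_force: 0.0
```

>>> {"name": "carry_out", "arguments": {"motion": [[0,0,0,0,0,6,0.5],[0,0,0,0,0,10,0.5],[0,0,0,0,0,10,0.5],[0,0,0,4,0,10,0.5],[0,0,0,8,0,10,0.5]]}}

```text
clock: 15.05
position: [588.2, 34.0, 71.1]
ee_rot: [1.0, -0.018, 0.001, -0.0]
contact_force: [1.1, 0.8, 0.6]
gripper_width: 64.1
grasp_force: 0.0
```

>>> {"name": "carry_out", "arguments": {"motion": [[0,0,0,1,0,0,0.5],[0,0,0,2,0,0,0.5],[0,0,0,3.1,0,0,0.5],[0,0,0,3.1,0,0,0.5],[0,0,0,3.1,0,0,0.5]]}}

```text
clock: 15.68
position: [590.3, 33.7, 70.2]
ee_rot: [1.0, -0.018, -0.0, 0.0]
contact_force: [-2.0, 0.9, 0.7]
gripper_width: 64.1
grasp_force: 0.7
```

>>> {"name": "carry_out", "arguments": {"motion": [[0,0,0,-5,0,0,0.5],[0,0,0,-10,0,0,0.5],[0,0,0,-10,0,-60,0.5],[0,0,0,-5,0,-120,0.5],[0,0,0,30,0,-150,0.5]]}}

```text
clock: 16.3
position: [621.0, 33.0, 225.5]
ee_rot: [1.0, -0.017, 0.003, -0.001]
contact_force: [0.9, 0.2, -0.6]
gripper_width: 64.1
grasp_force: 0.0
```

>>> {"name": "carry_out", "arguments": {"motion": [[0,0,0,20,0,-10,0.5],[0,0,0,45,0,-10,0.5],[0,0,0,45,0,-10,0.5],[0,0,0,45,0,-10,0.5]]}}

```text
clock: 16.8
position: [664.8, 31.1, 229.8]
ee_rot: [1.0, -0.018, -0.001, 0.0]
contact_force: [0.4, -0.6, -0.2]
gripper_width: 64.1
grasp_force: 0.0
```

```bash
python3 - <<'E'
from h import *
for i in range(4):
    w=get_image("wrist")
    if i==0:
        q=quad(mask(w,"red")); print(q.tolist()); q=q[np.argsort(q[:,1])]; a,b=q[:2].mean(0)[1],q[2:].mean(0)[1]
    near(w,((256,a),(393,a)),((258,b+.5),(391,b+.5)),((420,142),(638,142)))
    near(w,((256,a),(393,a)),((258,b+.5),(391,b+.5)),((148,142),(245,142)))
s=read_state(); print(s["position"],s["clock"])
E
```

```text
[[397.0, 104.0], [395.0, 140.0], [253.0, 140.0], [252.0, 104.0]]
front over 29.831918823270716 band back over 0.07243544059656441 yaw f,b,e [-0.043, -0.0357, -0.0349] front mid [761.74451367  29.67825847]
front over 30.35657635480023 band back over 0.6102202338029131 yaw f,b,e [-0.043, -0.0357, -0.0363] front mid [761.74451367  29.67825847]
front over 29.53173171127102 band back over -0.22542230406496508 yaw f,b,e [-0.0438, -0.0341, -0.0363] front mid [761.66689398  27.15133391]
front over 30.61147328302884 band back over 0.8543760908641674 yaw f,b,e [-0.0438, -0.0341, -0.0381] front mid [761.66689398  27.15133391]
front over 28.967314613769133 band back over -0.6583595525078272 yaw f,b,e [-0.0369, -0.0354, -0.0398] front mid [761.6719583   29.78680381]
front over 30.183183772313175 band back over 0.6000847113839868 yaw f,b,e [-0.0369, -0.0354, -0.036] front mid [761.6719583   29.78680381]
front over 30.176786947035634 band back over 0.6176573907660284 yaw f,b,e [-0.0374, -0.0353, -0.035] front mid [761.2383049  14.729494 ]
front over 30.149221953294052 band back over 0.5914384397393441 yaw f,b,e [-0.0374, -0.0353, -0.0349] front mid [761.2383049  14.729494 ]
[664.97777246  31.14976414 230.60235088] 17.0
```

The overhang is 30.0 mm (±0.5), square, and the arm is clear. I hand in.

```bash
python3 -c "
from bench import *
print(job_done())"
```

```text
the job is handed in; nothing more can be done
None
```

I pushed the red-banded board until its 30 mm band sticks out past the yellow edge (measured 30.0 ± 0.5 mm, square to within about 0.3°), touched nothing else with the arm, and handed the job in at about 17 s.

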